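Feed a cleat through the drilling jig with a push stick

TASK

Pick up the push stick and use it to feed the short wooden strip along the jig's channel, under the bridge and past the sprung shoe, until it is pressed fully home, flush against the screw of the end stop; push the strip only with the stick, and hold it pressed there for a moment, with a push of 12 to 18 N, without ramming it. Then draw the stick out, leaving the strip at the stop, lay the stick down on the bench clear of the jig and let go of it; leave everything else where it is.

Things in the scene. Friction and masses are not known exactly. Their poses are not given: they have to be found in the camera images.
- stick: Wooden push stick. Shank 180 long (x) x 18 wide (y) x 14 mm high; at its rear an upright handle 60 long x 18 thick, its top 80 mm above the underside. Origin at the underside, mid-length. x points along the shank to the blunt pushing tip, 90 mm from the origin; the handle's middle lies at x = -60 mm (it spans -90 to -30 mm). 100 g.
- strip: The wooden strip to be fed, 90 long (x) x 24 wide x 14 mm high, about 30 g, lying flat in the open mouth of the channel. Origin under its centre; x runs along its length, its leading end is at +45 mm.
- jig: The feed jig of white board with brown fences, fixed to the bench. Origin at bench height on the channel's centre line; x is the feed direction, z up. Base board from x = -210 to +182 mm, 150 mm wide; its top, the bed, is 18 mm above the bench. The channel lies between two wooden fences, 18 mm thick, that stand 22 mm above the bed.
- mouth (a point): Point on the bed on the centre line where the channel becomes narrow (x = -30 mm in the jig's frame; axes as the jig's). From here on the channel is 27 mm wide; over the 70 mm before it, it narrows from 48 mm; the 90 mm before that are 48 mm wide, open at the rear and on top.
- bridge (a point): Middle of the underside of the first wooden bridge over the channel, 22 mm above the bed (x = 5 mm in the jig's frame; axes as the jig's). The bridge is 20 mm long in x and 9 mm thick.
- shoe_tip (a point): Point on the jig, on the bed, beside the face of the sprung wooden shoe on the channel's +y side (x = 77 mm in the jig's frame). The shoe stands 8 mm into the channel, with a slope from x = 36 mm, full from 67 to 88 mm. The strip pushes it back 5 mm: that takes about 3 to 12 N, then it drags at 2 to 8 N and holds the strip. Such a push is the shoe, not yet the stop.
- stop: The end stop: a dark steel block, 25 mm wide, 34 mm high, with a black knob, fixed on the bed, carrying a steel stop screw with a 13 mm round head (centre 7.5 mm above the bed) that stands out of its face to meet the strip. How far it stands out, 5 to 40 mm, is set anew each time and not measured: find it by feel; it does not give. Origin at the foot of the block's face; x is the feed direction.
- wedge: Bystander, to be left alone: a small dark wooden wedge block, 55 x 20 x 10 mm, lying on the jig's base beside the channel.
- speaker_a: Bystander, to be left alone: a black round loudspeaker, 164 mm across, 69 mm high, lying face up.
- speaker_b: Bystander, to be left alone: a second such loudspeaker.
- grille: Bystander, to be left alone: a black flat loudspeaker grille, 100 x 200 x 12 mm.
- offcut: Bystander, to be left alone: a plain straight wooden offcut, 190 x 22 x 16 mm, without a handle.
- screwdriver: Bystander, to be left alone: a screwdriver.
There are look-alikes about, which are no part of the job. Leave any orange or purple look-alike of the strip alone.

How it is judged:
By the outcome, as a careful person would: the job done as asked, in the order asked, and still so for the second after the job is handed in, with the robot touching nothing.
It also fails if it takes over 53 s, if anything falls off the work surface, if the arm or the gripper's body presses on something with over 40 N, if the wrist force passes 120 N, or if a joint passes its speed limit or range.

ROBOT

A 6-joint arm with a two-finger parallel gripper is mounted at the origin on the work surface. World frame = base frame: x ahead of the robot, y to its left, z up, the work surface at z = 0. Lengths are in mm, angles in degrees, forces in N, time in s.
With the tool pointing down it reaches from about 300 to 850 mm from the base axis. Payload 4.2 kg.
Tool frame: the origin (TCP) lies at the centre of the arm's flange, where the gripper is bolted on; the fingertips stand 191 mm ahead of it and the grasp point (between the pads) lies 172 mm ahead of it; y points along the fingers, x is the direction in which the jaws open and shut, and the axes are right-handed (so a half turn about y gives the same grasp; the last joint's range is limited). The gripper opens to 91 mm and grips with 3 to 60 N. Pads are 32 mm wide; open, the fingers measure 118 mm over their backs; the gripper's body (76 mm by 178 mm) begins 60 mm behind the grasp point.
Start: joints at [76.089, 18.312, 89.639, -0, 72.044, -1.146], TCP at [127.049, 560.786, 404.776] pointing down, gripper open.
Joint ranges: [-177.97, 177.97], [-48.28, 115.42], [12.27, 149.76], [-77.06, 257.06], [2.81, 150.46], [-146.56, 146.56]. Speed limits (degrees/s): [147.25, 147.25, 180, 180, 180, 180].

INTERFACE

Orientations are given as [roll, pitch, yaw] about the fixed x, y, z axes, in that order (R = Rz(yaw) Ry(pitch) Rx(roll)).
In Python, from workcell import env gives the robot as it stands.
- The arm moves only by the tool carry_out, never from a script. Its argument "increments" is a list of rows, each a list of 3 entries, a list of its own where there are three numbers: the turn, a rotation vector about the tool's x, y, z in rad, then the shift along the tool's x, y, z in mm, then the closure, from 0 (fully open) to 1 (shut). In form: [[[wx, wy, wz], [dx, dy, dz], claw], ...]. A call has 1 to 10 rows; each row is the pose to reach, as a shift and turn from the pose commanded when the call began, along the tool's axes at that moment; what a row does not reach only later rows make up. A row lasts 1/12 s, in which the tool goes at most 41.7 mm and 7.16 degrees, less where a joint would pass 70% of its speed; a pose out of reach is approached as far as the arm can. A call with a gripper value outside its range is refused whole. The fingers move at their own pace and stop on an object; "force" is the grip in N (left out, the last holds). Time passes only in rows, so rows that repeat a pose let the fingers close. It gives the time, the measured TCP pose, the force and the opening at its end, in the units of the state.
- env.state(): the state, without advancing time (a new reading comes with each control period).
- env.grab_frame(name): name is "scene" or "top" or "wrist"; returns a dict with "frame" (384x512x3 uint8, blue, green, red), "z_map" (384x512 float32, mm along the optical axis (not along the pixel's ray), 0 where there is no reading), "camera_matrix" (3x3 intrinsics, pixels), "rvec" (rotation vector, rad) and "tvec" (3), from world to camera coordinates, as OpenCV has them; the wrist camera has in their place "hand_eye" (4x4, takes a point from camera to tool coordinates, whose origin is the TCP and whose axes are the tool frame's). Camera axes: x right, y down, z forward; pixel columns grow to the right and rows downward; lengths in mm; the calibration is good to about 2 mm. A picture is of the moment at which its call begins: read the wrist's pose just before it.
- env.job_done(): hands the job in, once; it reports no verdict.
The state is a dict: "time_s": time; "qpos": joint angles; "qvel": joint speeds; "effort": joint torques, N m; "ee_pos": TCP position; "ee_rot": TCP orientation; "force": force on the tool from outside, world axes, zero at the start; "torque": the same for the moment, N m; "gripper_width": finger opening in mm.
Only numpy, scipy, OpenCV 4.12 (cv2) and the standard library are available. Lean on these libraries where they do the work, as an engineer would, in place of code of your own. Each camera call takes 0.05 s, during which the arm holds its last target. There are 200 camera calls.

## Working session

There is one attempt and no reset: what is moved stays moved. The work goes in short steps, Python scripts to look and compute and a tool call to move; the robot and the scene stay as the last step left them, time stands still between calls to the robot, and variables do not carry over. Pictures are saved under pics/ and viewed, about 8 in all and at most 12, crops included, and the job is handed in when it is done.

Besides the shell and the picture viewer there is one more tool, called after "Call:" as name([rows], argument=value, ...), one row to a line, values as JSON. carry_out: Moves the arm, as the interface text tells. Its arguments: {"type":"object","properties":{"increments":{"type":"array","items":{"type":"array"}},"force":{"type":"number"}},"required":["increments"]}

```bash
mkdir -p pics && ls && cat > h.py <<'E'
import numpy as np,cv2
from workcell import env
from scipy.spatial.transform import Rotation as Ro
def grab(n):
    s=env.state(); f=env.grab_frame(n); f['s']=s; return f
def pose(f):
    # returns R,t: cam->world
    if 'rvec' in f:
        R=cv2.Rodrigues(np.array(f['rvec'],float))[0]; return R.T,-R.T@np.array(f['tvec'],float).ravel()
    H=np.array(f['hand_eye']);s=f['s'];Rt=Ro.from_euler('xyz',s['ee_rot'],degrees=True).as_matrix()
    return Rt@H[:3,:3],Rt@H[:3,3]+np.array(s['ee_pos'])
def ray(f,u,v,z):
    R,t=pose(f);K=np.array(f['camera_matrix']);d=R@np.linalg.inv(K)@np.array([u,v,1.]);return t+d*(z-t[2])/d[2]
def cloud(f):
    R,t=pose(f);K=np.array(f['camera_matrix']);Z=f['z_map'];v,u=np.mgrid[:384,:512]
    P=np.stack([(u-K[0,2])/K[0,0]*Z,(v-K[1,2])/K[1,1]*Z,Z],-1)@R.T+t;P[Z==0]=np.nan;return P
E
python3 - <<'E'
from h import *
import pickle
print(env.state())
fs={n:grab(n) for n in('scene','top')}
pickle.dump(fs,open('f0.pkl','wb'))
for n,f in fs.items():
    cv2.imwrite(f'pics/{n}0.png',cv2.resize(f['frame'],(800,600))); print(n,pose(f)[1],f['camera_matrix'])
E
```

```text
pics
{'time_s': 0.0, 'qpos': array([ 7.60877712e+01,  1.83509380e+01,  8.97049080e+01, -6.61180224e-04,
        7.20430754e+01, -1.14557967e+00]), 'qvel': array([ 0.10398019,  0.00262638,  0.02768013, -0.04885884,  0.06227346,
       -0.05081737]), 'effort': array([-4.44560046e-04, -4.12471139e+01, -2.31980360e+01,  7.26084178e-02,
        4.57628758e-02, -1.62948372e-04]), 'ee_pos': array([127.0228515 , 560.62946761, 403.93718718]), 'ee_rot': array([-89.99865078,   0.0989142 ,  77.23355638]), 'force': array([-0.48556047, -0.12569808,  0.42716193]), 'torque': array([ 0.02028997, -0.00118513, -0.01284   ]), 'gripper_width': 91.26706214254614}
scene [1311.33272921  444.33226435 1066.04527549] [[465.20548604   0.         258.70915849]
 [  0.         465.20548604 187.57424701]
 [  0.           0.           1.        ]]
top [ 458.01545482  -61.74444247 1033.16687003] [[410.33801327   0.         260.15867398]
 [  0.         410.33801327 194.65023991]
 [  0.           0.           1.        ]]
```

View pics/top0.png

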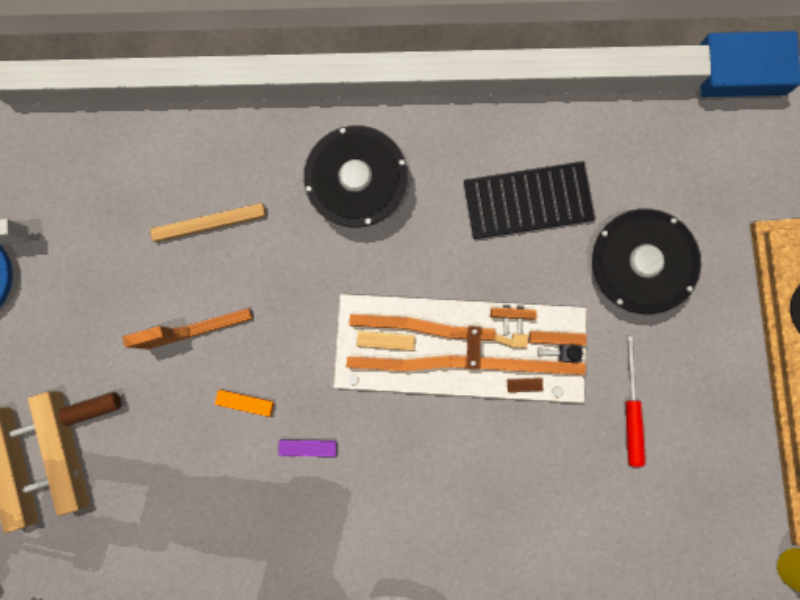

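View pics/scene0.png

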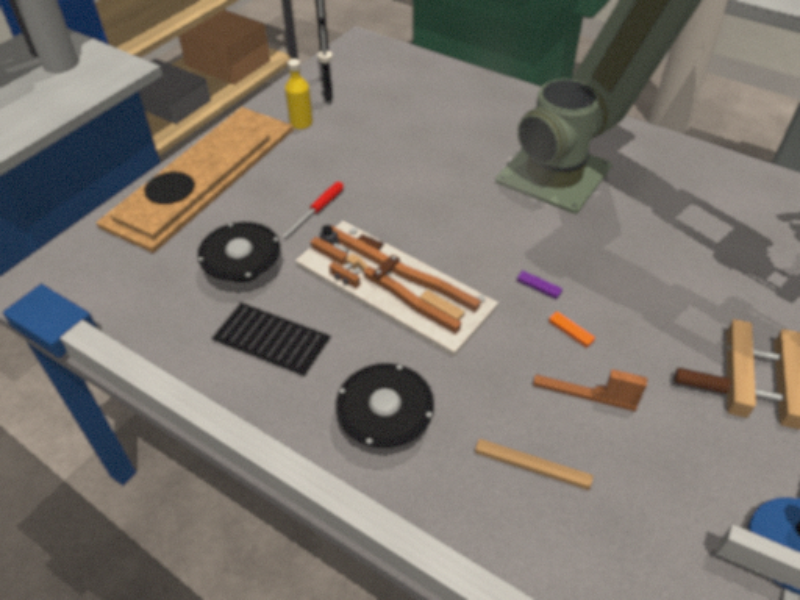

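The stick is at top-view (800x600) (125–252, 310–345). Its look-alikes are the plain offcut at (208,222), the orange strip (244,402) and the purple strip (307,448). The one with the upright handle is the stick. The strip is the pale one in the channel at (385,341); the stop is at (570,353).

```bash
python3 - <<'E'
from h import *
import pickle
fs=pickle.load(open('f0.pkl','rb'));f=fs['top'];img=f['frame'];hsv=cv2.cvtColor(img,cv2.COLOR_BGR2HSV);P=cloud(f)
S=0.64
def roi(x0,y0,x1,y1):
    m=np.zeros((384,512),np.uint8);m[int(y0*S):int(y1*S),int(x0*S):int(x1*S)]=255;return m
def rep(n,m,z):
    m=cv2.morphologyEx(m,cv2.MORPH_OPEN,np.ones((2,2)))
    c=max(cv2.findContours(m,0,2)[0],key=cv2.contourArea);r=cv2.minAreaRect(c)
    W=[ray(f,u,v,z)[:2].round(1) for u,v in cv2.boxPoints(r)]
    print(n,'area',cv2.contourArea(c),'zmed',np.nanmedian(P[m>0][:,2]).round(1),'corners',[list(w) for w in W],'sides',np.linalg.norm(W[0]-W[1]).round(1),np.linalg.norm(W[1]-W[2]).round(1),'cen',np.mean(W,0).round(1))
    for a,b in((W[0],W[1]),(W[1],W[2])): print('   ang',np.degrees(np.arctan2(*(b-a)[::-1])).round(2))
    return m
H,Sa,V=cv2.split(hsv)
# jig: whole bright/colored region by height >9
jr=roi(325,285,598,410)
m=(((P[...,2]>10)*255).astype(np.uint8))&jr;rep('jig h>10',m,18)
w=((((Sa<40)&(V>170))*255).astype(np.uint8))&jr
pts=np.argwhere(w)[:,::-1].astype(np.float32);r=cv2.minAreaRect(pts);W=np.array([ray(f,u,v,18)[:2] for u,v in cv2.boxPoints(r)]);print('white',W.round(1),np.linalg.norm(W[0]-W[1]),np.linalg.norm(W[1]-W[2]),W.mean(0))
st=(((Sa>110)*255).astype(np.uint8))&roi(115,300,262,355);rep('stick',st,14)
q=P[st>0];print('stick z hist',np.histogram(q[:,2],bins=[-5,5,10,20,40,70,90])[0])
for lo,hi in((9,20),(70,90)):
    s=q[(q[:,2]>lo)&(q[:,2]<hi)][:,:2];print(lo,s.mean(0),cv2.minAreaRect(s.astype(np.float32)))
print(hsv[int(341*S),int(385*S)],hsv[int(362*S),int(385*S)])
sp=(((H>14)&(H<25)&(Sa>70)&(V>170))*255).astype(np.uint8)&roi(352,325,420,356);rep('strip',sp,32)
x=img[180:270,60:390]
cv2.imwrite('pics/c1.png',cv2.resize(x,None,fx=2.4,fy=2.4,interpolation=2))
cv2.imwrite('pics/jig.png',cv2.resize(img[182:262,210:382],None,fx=4.6,fy=4.6,interpolation=2))
E
```

```text
jig h>10 area 9451.5 zmed 19.2 corners [[np.float64(434.5), np.float64(83.0)], [np.float64(585.9), np.float64(75.4)], [np.float64(559.7), np.float64(-319.2)], [np.float64(410.9), np.float64(-305.5)]] sides 151.6 395.5 cen [ 497.8 -116.6]
   ang -2.87
   ang -93.8
white [[ 407.9  100.1]
 [ 600.5  100. ]
 [ 592.4 -329.5]
 [ 402.6 -320.8]] 192.52682062621167 429.5314674705675 [ 500.83262178 -112.55617496]
stick area 653.0 zmed 16.4 corners [[np.float64(520.8), np.float64(427.9)], [np.float64(575.8), np.float64(224.8)], [np.float64(545.6), np.float64(215.8)], [np.float64(490.8), np.float64(418.1)]] sides 210.4 31.5 cen [533.2 321.6]
   ang -74.85
   ang -163.41
stick z hist [  9  23 327  91  76 212]
9 [542.25674273 278.232402  ] ((535.58544921875, 304.8540954589844), (18.729402542114258, 171.98338317871094), 15.381232261657715)
70 [518.1242896  365.14726987] ((518.5299072265625, 366.22625732421875), (18.26884651184082, 59.99229431152344), 15.707783699035645)
[ 18 134 237] [ 13 189 210]
strip area 317.0 zmed 31.3 corners [[np.float64(501.5), np.float64(47.0)], [np.float64(525.3), np.float64(45.2)], [np.float64(517.6), np.float64(-45.1)], [np.float64(493.9), np.float64(-43.1)]] sides 23.9 90.6 cen [509.6   1. ]
   ang -4.33
   ang -94.87
```

View pics/jig.png

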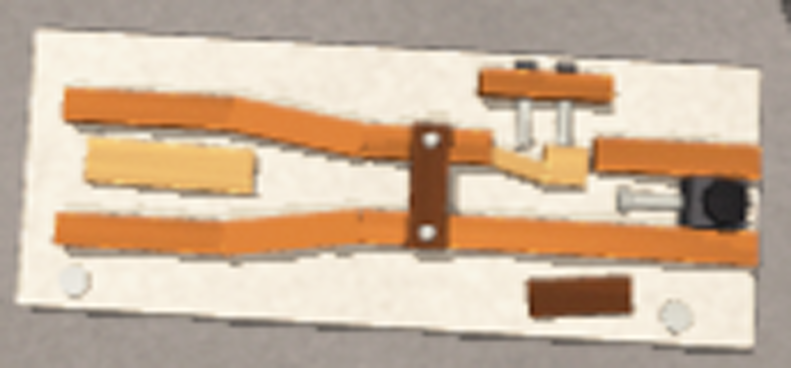

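```bash
python3 - <<'E'
from h import *
import pickle
fs=pickle.load(open('f0.pkl','rb'));f=fs['top'];img=f['frame'];hsv=cv2.cvtColor(img,cv2.COLOR_BGR2HSV);H,Sa,V=cv2.split(hsv);P=cloud(f)
def fit(p):
    v=cv2.fitLine(np.float32(p),cv2.DIST_HUBER,0,.01,.01).ravel();d=v[:2]*(-1 if v[1]>0 else 1)
    r=(p-v[2:])@np.array([-d[1],d[0]]);return np.degrees(np.arctan2(d[1],d[0])),v[2:],np.std(r)
S=.64
def rows(cols,r0,r1,cond,z,last):
    # sub-pixel edge in saturation/value profile along a column
    out=[]
    for c in cols:
        pr=cond[r0:r1,c].astype(float);g=np.diff(pr);k=np.argmax(g*last)
        if 0<k<len(g)-1:
            a,b,e=g[k-1]*last,g[k]*last,g[k+1]*last;den=a-2*b+e;o=.5*(a-e)/den if den else 0
        else:o=0
        out.append(ray(f,c,r0+k+.5+o,z)[:2])
    return np.array(out)
# crop coords /4.6 +(210,182)
cols=np.arange(222,374)
top=rows(cols,184,203,V-0+0,18,1); print('top edge',fit(top))
bot=rows(cols,240,262,-V.astype(int),18,1); print('bot edge',fit(bot))
c2=np.arange(312,368)
inn=rows(c2,222,236,Sa.astype(int),40,1); print('-y fence inner',fit(inn))
def colsE(rs,c0,c1,sgn):
    out=[]
    for r in rs:
        g=np.diff(V[r,c0:c1].astype(float))*sgn;k=np.argmax(g);out.append(ray(f,c0+k+.5,r,18)[:2])
    return np.array(out)
L=colsE(np.arange(194,244),210,222,1);R=colsE(np.arange(200,255),368,382,-1);print('left',fit(L),'right',fit(R))
a=fit(top);b=fit(bot)
ang=(a[0]+b[0])/2;u=np.array([np.cos(np.radians(ang)),np.sin(np.radians(ang))]);n=np.array([-u[1],u[0]])
print('ang',ang,'width',(a[1]-b[1])@n,'len',np.median(R@u)-np.median(L@u))
nc=(a[1]@n+b[1]@n)/2;xc=(np.median(R@u)+np.median(L@u))/2
O=u*(xc+14)+n*nc;print('jig O',O)
J=lambda p:np.array([(np.array(p)-O)@u,(np.array(p)-O)@n]).round(1)
i=fit(inn);print('inner fence jig y (want -13.5)',np.median((inn-O)@n))
for c in [(501.5,47),(525.3,45.2),(517.6,-45.1),(493.9,-43.1)]:print('strip',J(c))
# screw and block
for (x,y,z) in((618,201,25.5+6),(682,201,52)):print('screw/block',J(ray(f,210+x/4.6,182+y/4.6,z)[:2]))
E
```

```text
top edge (np.float32(-93.7362), array([ 574.3968  , -119.062874], dtype=float32), np.float64(1.831831884433972))
bot edge (np.float32(-93.71023), array([427.60498, -84.50872], dtype=float32), np.float64(2.65114486691177))
-y fence inner (np.float32(-93.62292), array([ 480.06665, -212.76881], dtype=float32), np.float64(0.3799181558203243))
left (np.float32(-3.5408294), array([510.83173 ,  82.423584], dtype=float32), np.float64(0.8262552676198253)) right (np.float32(-3.502753), array([ 487.49094, -308.8234 ], dtype=float32), np.float64(1.0215640562670214))
ang -93.72321 width 148.72583 len 391.9501322988066
jig O [ 499.34344262 -127.25625294]
inner fence jig y (want -13.5) -13.659888372824831
strip [-174.    -9.2]
strip [-173.8   14.7]
strip [-83.2  12.9]
strip [-83.6 -10.9]
screw/block [107.1  -2.5]
screw/block [136.3  -1.5]
```

Call:
carry_out([
  [[0,0.12,0],[-10,7,-42],0],
  [[0,0.24,0],[-20,14,-84],0],
  [[0,0.36,0],[-30,21,-126],0],
  [[0,0.48,0],[-40,28,-168],0],
  [[0,0.6,0],[-50,35,-210],0],
  [[0,0.72,0],[-60,42,-252],0],
  [[0,0.84,0],[-70,49,-294],0],
  [[0,0.96,0],[-80,56,-336],0],
  [[0,1.0765,0],[-90,63,-378],0],
  [[0,1.0765,0],[-103.4,74,-424.6],0],
], force=50)

```text
time_s: 0.93
ee_pos: [497.1, 377.2, 335.8]
ee_rot: [-90.0, -0.0, 15.3]
force: [0.2, 1.0, 0.9]
gripper_width: 91.3
```

```bash
cat >> h.py <<'E'
def go(g,yaw,below=0):
    """tool-frame increment (rad, mm) bringing the grasp point to g with jaw yaw, tool down"""
    s=env.state();R=Ro.from_euler('xyz',s['ee_rot'],degrees=True);T=Ro.from_euler('xyz',[-90,0,yaw],degrees=True)
    p=np.array(g,float)+[0,0,172]
    print('t',round(s['time_s'],2),'ee',s['ee_pos'].round(1),s['ee_rot'].round(2),'F',s['force'].round(1),'w',round(s['gripper_width'],1))
    print('turn',(R.inv()*T).as_rotvec().round(4),'shift',R.inv().apply(p-s['ee_pos']).round(1))
E
python3 - <<'E'
from h import *
go([518.3,365.9,158],15.55)
f=grab('wrist');cv2.imwrite('pics/w1.png',f['frame'])
import pickle;pickle.dump(f,open('w1.pkl','wb'))
E
```

```text
t 0.93 ee [497.1 377.2 335.8] [-8.998e+01 -1.000e-02  1.532e+01] F [0.2 1.  0.9] w 91.3
turn [-0.0003 -0.004   0.0003] shift [ 17.5   5.8 -16.5]
```

View pics/w1.png

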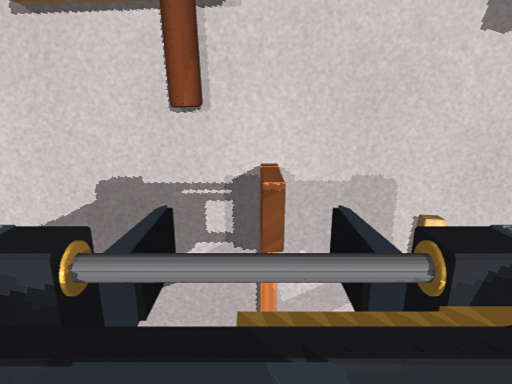

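The wrist view shows the stick's upright handle at (272,215), between the open jaws; the shank runs down below it at (267,295). I'll check its position in depth.

```bash
python3 - <<'E'
from h import *
import pickle
f=pickle.load(open('w1.pkl','rb'));P=cloud(f);m=np.zeros((384,512),bool);m[160:252,255:292]=1
h=cv2.cvtColor(f['frame'],cv2.COLOR_BGR2HSV);q=P[m&(h[...,1]>100)];q=q[np.isfinite(q).all(1)]
s=q[(q[:,2]>70)];print(len(q),s[:,2].mean(),cv2.minAreaRect(s[:,:2].astype(np.float32)))
go([518.3,365.9,48],15.55)
E
```

```text
2055 80.06039335208658 ((516.5279541015625, 368.1985778808594), (17.460784912109375, 59.7821159362793), 15.395909309387207)
t 0.98 ee [502.5 373.7 333.6] [-90.29  -0.16  15.29] F [ 5.4 -0.5 -0.2] w 91.0
turn [ 0.005  -0.0045  0.0027] shift [ 12.9 113.7 -11.1]
```

Call:
carry_out([
  [[0,0,0],[0,0,0],0],
  [[0,0,0],[0,0,0],0],
  [[0,0,0],[0,0,0],0],
])

```text
time_s: 1.23
ee_pos: [494.4, 378.8, 336.1]
ee_rot: [-90.0, 0.1, 15.6]
force: [-0.9, 0.8, 0.6]
gripper_width: 91.4
```

```bash
python3 - <<'E'
from h import *
go([517.5,367,48],15.5)
f=grab('wrist');P=cloud(f);m=np.zeros((384,512),bool);m[150:252,200:310]=1
h=cv2.cvtColor(f['frame'],cv2.COLOR_BGR2HSV);q=P[m&(h[...,1]>100)];q=q[np.isfinite(q).all(1)]
s=q[(q[:,2]>70)&(q[:,2]<90)];print(len(s),s[:,2].mean(),cv2.minAreaRect(s[:,:2].astype(np.float32)))
E
```

```text
t 1.23 ee [494.4 378.8 336.1] [-8.999e+01  5.000e-02  1.560e+01] F [-0.9  0.8  0.6] w 91.4
turn [-0.0003  0.0017 -0.0009] shift [ 19.1 116.1 -17.6]
1535 80.13943734959702 ((516.1829833984375, 369.391357421875), (17.449642181396484, 57.5528450012207), 15.47796630859375)
```

Call:
carry_out([
  [[0,0,0],[19,10,-17],0],
  [[0,0,0],[19,25,-17],0],
  [[0,0,0],[19,55,-17],0],
  [[0,0,0],[19,85,-17],0],
  [[0,0,0],[19,107,-17],0],
  [[0,0,0],[19,116,-17],0],
  [[0,0,0],[19,116,-17],0],
  [[0,0,0],[19,116,-17],0.6],
  [[0,0,0],[19,116,-17],1],
  [[0,0,0],[19,116,-17],1],
], force=50)

```text
time_s: 2.12
ee_pos: [518.5, 367.7, 222.3]
ee_rot: [-89.9, -0.2, 15.6]
force: [-0.1, 0.4, 1.3]
gripper_width: 74.2
```

Call:
carry_out([
  [[0,0,0],[0,0,0],1],
  [[0,0,0],[0,0,0],1],
  [[0,0,0],[0,0,0],1],
  [[0,0,0],[0,0,0],1],
])

```text
time_s: 2.45
ee_pos: [518.2, 367.1, 220.6]
ee_rot: [-90.0, -0.0, 15.6]
force: [0.6, -0.2, -1.0]
gripper_width: 47.5
```

Call:
carry_out([
  [[0,0,0],[0,0,0],1],
  [[0,0,0],[0,0,0],1],
  [[0,0,0],[0,0,0],1],
  [[0,0,0],[0,0,0],1],
  [[0,0,0],[0,0,0],1],
  [[0,0,0],[0,0,0],1],
  [[0,0,0],[0,0,0],1],
])

```text
time_s: 3.03
ee_pos: [518.1, 367.1, 220.1]
ee_rot: [-90.0, 0.0, 15.6]
force: [-1.0, -0.8, 0.5]
gripper_width: 17.8
```

Call:
carry_out([
  [[0,0,0],[0,-15,0],1],
  [[0,0,0],[0,-40,0],1],
  [[0,0,0],[0,-65,0],1],
  [[0,0.06,0],[-5,-72,-20],1],
  [[0,0.12,0],[-13,-72,-50],1],
  [[0,0.19,0],[-21,-72,-85],1],
  [[0,0.27,0],[-29,-72,-115],1],
  [[0,0.32,0],[-34,-72,-138],1],
  [[0,0.336,0],[-36.4,-72,-145.8],1],
  [[0,0.336,0],[-36.4,-72,-145.8],1],
])

```text
time_s: 3.87
ee_pos: [522.1, 215.3, 292.2]
ee_rot: [-90.0, 0.0, -3.8]
force: [0.8, 0.3, -1.4]
gripper_width: 17.5
```

Call:
carry_out([
  [[0,0,0],[0,0,0],1],
  [[0,0,0],[0,0,0],1],
  [[0,0,0],[0,0,0],1],
])

```text
time_s: 4.12
ee_pos: [522.2, 218.2, 292.1]
ee_rot: [-90.0, -0.0, -3.6]
force: [0.7, 1.4, -0.1]
gripper_width: 17.8
```

```bash
python3 - <<'E'
from h import *
import pickle
go([522.3,216.9,68],-3.65)
f=grab('top');pickle.dump(f,open('f1.pkl','wb'))
cv2.imwrite('pics/t1.png',cv2.resize(f['frame'][160:290,110:380],(800,385)))
P=cloud(f);O=np.array([499.3,-127.3]);a=np.radians(-93.65);u=np.array([np.cos(a),np.sin(a)]);n=np.array([-u[1],u[0]])
h=cv2.cvtColor(f['frame'],cv2.COLOR_BGR2HSV);J=np.stack([(P[...,:2]-O)@u,(P[...,:2]-O)@n,P[...,2]],-1)
m=(h[...,1]>100)&(J[...,2]>70)&(J[...,2]<110)&(abs(J[...,1])<40)&(J[...,0]<-150)&(J[...,0]>-420)
q=J[m];print(len(q),np.median(q[:,2]),q[:,0].min(),q[:,0].max(),np.median(q[:,1]),cv2.minAreaRect(q[:,:2].astype(np.float32)),np.polyfit(q[:,0],q[:,1],1),np.polyfit(q[:,0],q[:,2],1))
E
```

```text
t 4.12 ee [522.2 218.2 292.1] [-8.997e+01 -1.000e-02 -3.590e+00] F [ 0.7  1.4 -0.1] w 17.8
turn [-0.0006  0.0011  0.0002] shift [ 0.2 52.1 -1.3]
426 86.46394474476972 -332.47581835568803 -197.62425999492737 1.938809645203409 ((-265.1305847167969, 2.277550220489502), (134.85208129882812, 18.36029052734375), 0.5339977145195007) [0.01051677 4.6658162 ] [-0.09169072 64.28029249]
```

View pics/t1.png

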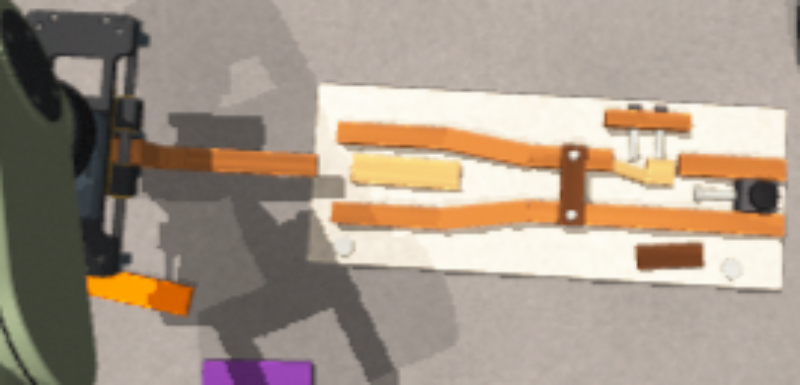

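The stick points along the channel with its tip at about (318,165); the strip sits in the mouth at (405,172). I'll check the shank for pitch.

```bash
python3 - <<'E'
from h import *
import pickle
f=pickle.load(open('f1.pkl','rb'))
P=cloud(f);O=np.array([499.3,-127.3]);a=np.radians(-93.65);u=np.array([np.cos(a),np.sin(a)]);n=np.array([-u[1],u[0]])
h=cv2.cvtColor(f['frame'],cv2.COLOR_BGR2HSV);J=np.stack([(P[...,:2]-O)@u,(P[...,:2]-O)@n,P[...,2]],-1)
m=(h[...,1]>100)&(J[...,2]>70)&(J[...,2]<110)&(abs(J[...,1])<40)&(J[...,0]<-205)&(J[...,0]>-285)
q=J[m];c=np.polyfit(q[:,0],q[:,2],1);print(c,'z at tip',np.polyval(c,-195),'z at -285',np.polyval(c,-285),np.polyfit(q[:,0],q[:,1],1),np.median(q[:,1]))
E
```

```text
[-2.36517743e-03  8.52182230e+01] z at tip 85.67943261363942 z at -285 85.89229858230706 [-0.00389021  1.37133876] 2.269609236251046
```

Call:
carry_out([
  [[0,0,0],[-1.8,15,0],1],
  [[0,0,0],[-1.8,32,0],1],
  [[0,0,0],[-1.8,44,0],1],
  [[0,0,0],[-1.8,50,0],1],
  [[0,0,0],[-1.8,52.5,0],1],
  [[0,0,0],[-1.8,52.5,0],1],
  [[0,0,0],[-1.8,52.5,0],1],
  [[0,0,0],[-1.8,52.5,0],1],
])

```text
time_s: 4.83
ee_pos: [520.7, 217.3, 240.5]
ee_rot: [-90.0, -0.1, -3.7]
force: [0.0, 0.1, -1.8]
gripper_width: 17.5
```

Call:
carry_out([
  [[0,0,0],[0,0,-5],1],
  [[0,0,0],[0,0,-10],1],
  [[0,0,0],[0,0,-15],1],
  [[0,0,0],[0,0,-19],1],
  [[0,0,0],[0,0,-23],1],
  [[0,0,0],[0,0,-27],1],
  [[0,0,0],[0,0,-31],1],
  [[0,0,0],[0,0,-35],1],
  [[0,0,0],[0,0,-40],1],
  [[0,0,0],[0,0,-45],1],
])

```text
time_s: 5.67
ee_pos: [517.4, 171.7, 239.7]
ee_rot: [-90.0, 0.0, -3.7]
force: [0.2, -0.1, -1.0]
gripper_width: 17.6
```

Call:
carry_out([
  [[0,0,0],[0,0,-4],1],
  [[0,0,0],[0,0,-8],1],
  [[0,0,0],[0,0,-12],1],
  [[0,0,0],[0,0,-16],1],
  [[0,0,0],[0,0,-20],1],
  [[0,0,0],[0,0,-24],1],
  [[0,0,0],[0,0,-28],1],
  [[0,0,0],[0,0,-32],1],
  [[0,0,0],[0,0,-36],1],
  [[0,0,0],[0,0,-40],1],
])

```text
time_s: 6.5
ee_pos: [514.9, 131.8, 239.7]
ee_rot: [-90.0, -0.0, -3.7]
force: [-1.0, 0.1, -0.4]
gripper_width: 17.7
```

```bash
cat > look.py <<'E'
from h import *
import sys
s=env.state();f=grab('top');im=f['frame'][170:275,170:385]
cv2.imwrite('pics/%s.png'%sys.argv[1],cv2.resize(im,(800,391),interpolation=2))
P=cloud(f);O=np.array([499.3,-127.3]);a=np.radians(-93.65);u=np.array([np.cos(a),np.sin(a)]);n=np.array([-u[1],u[0]])
h=cv2.cvtColor(f['frame'],cv2.COLOR_BGR2HSV);J=np.stack([(P[...,:2]-O)@u,(P[...,:2]-O)@n,P[...,2]],-1)
H,S,V=cv2.split(h);z=J[...,2]
m=(H>14)&(H<25)&(S>70)&(V>150)&(z>27)&(z<36)&(J[...,1]<14)&(J[...,1]>-16)&(J[...,0]>-200)&(J[...,0]<130)
q=J[m];print('t',s['time_s'],'F',s['force'].round(1),'strip',len(q),'x',np.percentile(q[:,0],[1,99]).round(1),'y',np.percentile(q[:,1],[1,50,99]).round(1),'line',np.polyfit(q[:,0],q[:,1],1).round(3),'z',np.median(q[:,2]))
g=s['ee_pos'][:2]-O;print('tip from TCP',g@u+150,'y',g@n)
E
python3 look.py t2
```

```text
t 6.5 F [-1.   0.1 -0.4] strip 361 x [-140.9   80.6] y [-9.1  3.5 13.7] line [0.008 3.503] z 32.01279969727739
tip from TCP -109.55752147674656 y -0.9417869283139197
```

View pics/t2.png

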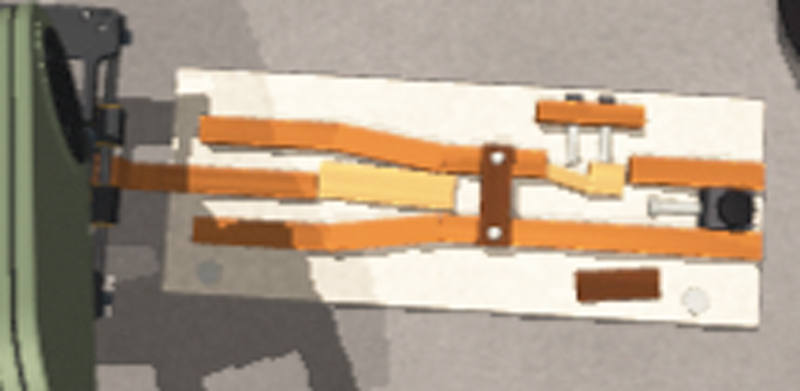

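The strip (320–455, 185) is in the taper with its front just short of the bridge and the stick tip square behind it at (318,184).

Call:
carry_out([
  [[0,0,0],[0,0,-4],1],
  [[0,0,0],[0,0,-8],1],
  [[0,0,0],[0,0,-12],1],
  [[0,0,0],[0,0,-16],1],
  [[0,0,0],[0,0,-20],1],
  [[0,0,0],[0,0,-24],1],
  [[0,0,0],[0,0,-28],1],
  [[0,0,0],[0,0,-32],1],
  [[0,0,0],[0,0,-36],1],
  [[0,0,0],[0,0,-40],1],
])

```text
time_s: 7.38
ee_pos: [512.3, 91.9, 239.7]
ee_rot: [-90.0, 0.0, -3.7]
force: [-0.3, -0.7, -1.3]
gripper_width: 17.7
```

Call:
carry_out([
  [[0,0,0],[0,0,-2],1],
  [[0,0,0],[0,0,-4],1],
  [[0,0,0],[0,0,-6],1],
  [[0,0,0],[0,0,-8],1],
  [[0,0,0],[0,0,-10],1],
  [[0,0,0],[0,0,-12],1],
  [[0,0,0],[0,0,-14],1],
  [[0,0,0],[0,0,-16],1],
  [[0,0,0],[0,0,-18],1],
  [[0,0,0],[0,0,-20],1],
])

```text
time_s: 8.22
ee_pos: [511.0, 72.1, 239.7]
ee_rot: [-90.0, -0.0, -3.7]
force: [0.4, 0.7, -1.3]
gripper_width: 17.9
```

Call:
carry_out([
  [[0,0,0],[0,0,-2],1],
  [[0,0,0],[0,0,-4],1],
  [[0,0,0],[0,0,-6],1],
  [[0,0,0],[0,0,-8],1],
  [[0,0,0],[0,0,-10],1],
  [[0,0,0],[0,0,-12],1],
  [[0,0,0],[0,0,-14],1],
])

```text
time_s: 8.8
ee_pos: [510.3, 58.7, 240.0]
ee_rot: [-89.9, -0.0, -3.8]
force: [-0.0, 4.5, -0.0]
gripper_width: 17.5
```

Call:
carry_out([
  [[0,0,0],[0,0,-2],1],
  [[0,0,0],[0,0,-4],1],
  [[0,0,0],[0,0,-6],1],
  [[0,0,0],[0,0,-8],1],
  [[0,0,0],[0,0,-10],1],
])

```text
time_s: 9.22
ee_pos: [509.5, 48.9, 239.9]
ee_rot: [-89.9, -0.0, -3.8]
force: [-0.3, 6.2, 0.7]
gripper_width: 18.0
```

```bash
python3 look.py t3
```

```text
t 9.2167 F [-0.3  6.2  0.7] strip 285 x [-36.6  71.9] y [-11.9   0.7  12.4] line [-0.011  0.835] z 31.798043018102476
tip from TCP -26.475333491300802 y -1.0671283914090561
```

View pics/t3.png

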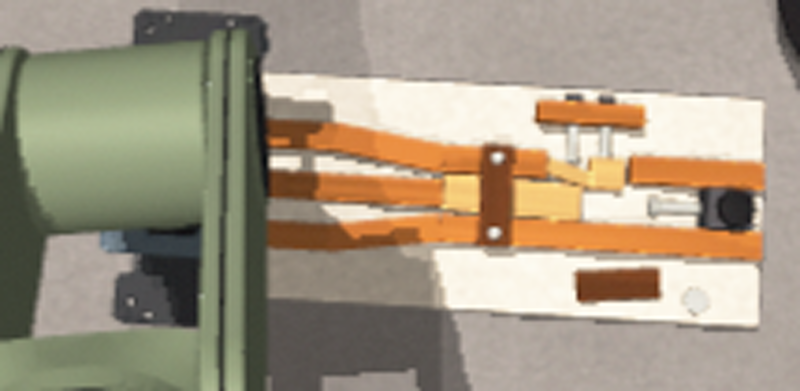

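The strip (443–582, 195) is under the bridge and the shoe is yielding. The screw head is at (650,207), so about 45 mm remain.

Call:
carry_out([
  [[0,0,0],[0,0,-2],1],
  [[0,0,0],[0,0,-4],1],
  [[0,0,0],[0,0,-6],1],
  [[0,0,0],[0,0,-8],1],
  [[0,0,0],[0,0,-10],1],
  [[0,0,0],[0,0,-12],1],
  [[0,0,0],[0,0,-14],1],
  [[0,0,0],[0,0,-16],1],
])

```text
time_s: 9.93
ee_pos: [508.3, 32.2, 239.6]
ee_rot: [-90.0, 0.0, -3.7]
force: [-0.8, 4.3, -0.7]
gripper_width: 18.1
```

Call:
carry_out([
  [[0,0,0],[0,0,-2],1],
  [[0,0,0],[0,0,-4],1],
  [[0,0,0],[0,0,-6],1],
  [[0,0,0],[0,0,-8],1],
  [[0,0,0],[0,0,-10],1],
  [[0,0,0],[0,0,-12],1],
  [[0,0,0],[0,0,-13],1],
  [[0,0,0],[0,0,-14],1],
])

```text
time_s: 10.6
ee_pos: [507.4, 18.3, 239.6]
ee_rot: [-90.0, 0.0, -3.7]
force: [-1.0, 3.9, -0.6]
gripper_width: 17.7
```

Call:
carry_out([
  [[0,0,0],[0,0,-1],1],
  [[0,0,0],[0,0,-2],1],
  [[0,0,0],[0,0,-3],1],
  [[0,0,0],[0,0,-4],1],
  [[0,0,0],[0,0,-5],1],
])

```text
time_s: 11.02
ee_pos: [507.2, 13.4, 239.6]
ee_rot: [-90.0, 0.0, -3.7]
force: [-1.8, 4.1, -1.4]
gripper_width: 18.0
```

```bash
python3 look.py t4
```

```text
t 11.0167 F [-1.8  4.1 -1.4] strip 330 x [18.8 96.5] y [-12.1   0.2  12.3] line [-0.031  2.038] z 31.92232881170378
tip from TCP 9.092862858045038 y -1.100627159565004
```

View pics/t4.png

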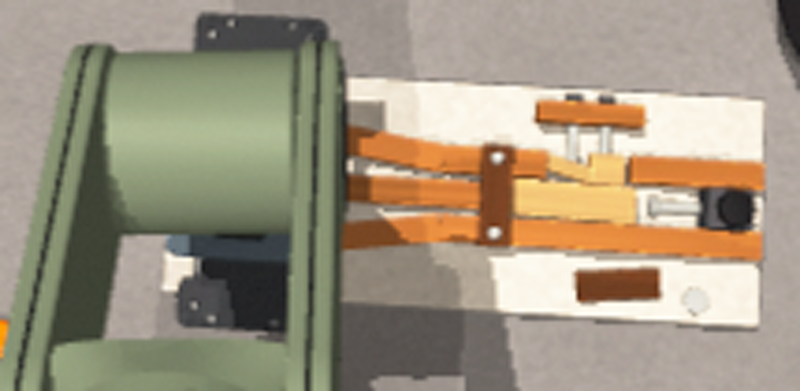

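The strip end (636,207) is roughly 6–9 mm from the screw head (650,207), and the drag is about 4 N. From here I go slowly.

Call:
carry_out([
  [[0,0,0],[0,0,-0.6],1],
  [[0,0,0],[0,0,-1.2],1],
  [[0,0,0],[0,0,-1.8],1],
  [[0,0,0],[0,0,-2.4],1],
  [[0,0,0],[0,0,-3.0],1],
  [[0,0,0],[0,0,-3.6],1],
])

```text
time_s: 11.57
ee_pos: [507.2, 9.9, 239.8]
ee_rot: [-90.0, -0.0, -3.7]
force: [1.0, 4.3, -1.9]
gripper_width: 18.2
```

Call:
carry_out([
  [[0,0,0],[0,0,-0.5],1],
  [[0,0,0],[0,0,-1.0],1],
  [[0,0,0],[0,0,-1.5],1],
])

```text
time_s: 11.82
ee_pos: [507.1, 8.4, 239.8]
ee_rot: [-90.0, -0.0, -3.7]
force: [-0.4, 4.5, -0.5]
gripper_width: 17.8
```

Call:
carry_out([
  [[0,0,0],[0,0,-0.5],1],
  [[0,0,0],[0,0,-1.0],1],
])

```text
time_s: 11.98
ee_pos: [507.0, 7.4, 239.8]
ee_rot: [-90.0, -0.0, -3.7]
force: [1.3, 4.9, -0.6]
gripper_width: 17.6
```

Call:
carry_out([
  [[0,0,0],[0,0,-0.5],1],
  [[0,0,0],[0,0,-1.0],1],
])

```text
time_s: 12.15
ee_pos: [507.0, 6.4, 239.8]
ee_rot: [-90.0, -0.0, -3.7]
force: [0.9, 4.9, -1.6]
gripper_width: 18.2
```

Call:
carry_out([
  [[0,0,0],[0,0,-0.5],1],
  [[0,0,0],[0,0,-1.0],1],
])

```text
time_s: 12.32
ee_pos: [506.9, 5.4, 239.8]
ee_rot: [-90.0, -0.0, -3.7]
force: [0.8, 4.7, -1.1]
gripper_width: 18.0
```

Call:
carry_out([
  [[0,0,0],[0,0,-0.5],1],
  [[0,0,0],[0,0,-0.8],1],
])

```text
time_s: 12.48
ee_pos: [506.8, 4.5, 239.8]
ee_rot: [-90.0, -0.0, -3.7]
force: [1.4, 4.9, -1.1]
gripper_width: 17.9
```

Call:
carry_out([
  [[0,0,0],[0,0,-0.4],1],
  [[0,0,0],[0,0,-0.8],1],
])

```text
time_s: 12.65
ee_pos: [506.8, 3.9, 239.8]
ee_rot: [-90.0, -0.0, -3.7]
force: [2.1, 7.8, -0.3]
gripper_width: 18.1
```

Call:
carry_out([
  [[0,0,0],[0,0,-0.4],1],
  [[0,0,0],[0,0,-0.8],1],
])

```text
time_s: 12.82
ee_pos: [506.9, 3.5, 240.0]
ee_rot: [-89.9, -0.1, -3.8]
force: [0.8, 9.9, 1.4]
gripper_width: 17.6
```

Contact: the force climbs while the motion shrinks.

Call:
carry_out([
  [[0,0,0],[0,0,-0.4],1],
  [[0,0,0],[0,0,-0.8],1],
  [[0,0,0],[0,0,-0.8],1],
])

```text
time_s: 13.07
ee_pos: [506.9, 3.2, 240.2]
ee_rot: [-89.8, -0.1, -3.8]
force: [1.3, 12.6, 1.1]
gripper_width: 17.8
```

Call:
carry_out([
  [[0,0,0],[0,0,-0.4],1],
  [[0,0,0],[0,0,-0.4],1],
  [[0,0,0],[0,0,-0.4],1],
])

```text
time_s: 13.32
ee_pos: [506.9, 3.1, 240.3]
ee_rot: [-89.8, -0.1, -3.8]
force: [2.0, 12.8, 2.7]
gripper_width: 18.0
```

Call:
carry_out([
  [[0,0,0],[0,0,-0.4],1],
  [[0,0,0],[0,0,-0.7],1],
  [[0,0,0],[0,0,-0.7],1],
  [[0,0,0],[0,0,-0.7],1],
])

```text
time_s: 13.65
ee_pos: [506.9, 2.8, 240.5]
ee_rot: [-89.7, -0.1, -3.8]
force: [1.6, 15.0, 4.2]
gripper_width: 17.7
```

Call:
carry_out([
  [[0,0,0],[0,0,0],1],
  [[0,0,0],[0,0,0],1],
  [[0,0,0],[0,0,0],1],
])

```text
time_s: 13.9
ee_pos: [506.9, 2.8, 240.5]
ee_rot: [-89.7, -0.1, -3.8]
force: [1.4, 15.0, 3.0]
gripper_width: 17.6
```

Call:
carry_out([
  [[0,0,0],[0,0,0],1],
  [[0,0,0],[0,0,0],1],
  [[0,0,0],[0,0,0],1],
])

```text
time_s: 14.15
ee_pos: [506.9, 2.8, 240.5]
ee_rot: [-89.7, -0.1, -3.8]
force: [1.9, 15.2, 4.4]
gripper_width: 17.8
```

Call:
carry_out([
  [[0,0,0],[0,0,-0.2],1],
  [[0,0,0],[0,0,-0.4],1],
  [[0,0,0],[0,0,-0.5],1],
  [[0,0,0],[0,0,-0.5],1],
  [[0,0,0],[0,0,-0.5],1],
])

```text
time_s: 14.57
ee_pos: [506.9, 2.6, 240.6]
ee_rot: [-89.7, -0.1, -3.9]
force: [1.4, 17.7, 4.0]
gripper_width: 17.8
```

Call:
carry_out([
  [[0,0,0],[0,0,0],1],
  [[0,0,0],[0,0,0],1],
  [[0,0,0],[0,0,0],1],
  [[0,0,0],[0,0,0],1],
  [[0,0,0],[0,0,0],1],
  [[0,0,0],[0,0,0],1],
  [[0,0,0],[0,0,0],1],
  [[0,0,0],[0,0,0],1],
])

```text
time_s: 15.23
ee_pos: [506.9, 2.6, 240.6]
ee_rot: [-89.7, -0.1, -3.9]
force: [1.4, 18.0, 4.1]
gripper_width: 17.7
```

```bash
python3 look.py t5
```

```text
t 15.2333 F [ 1.4 18.   4.1] strip 360 x [ 18.9 106.2] y [-12.6  -0.9  11.1] line [-0.006 -0.503] z 31.691033108580143
tip from TCP 19.86476124822684 y -0.649912009349801
```

View pics/t5.png

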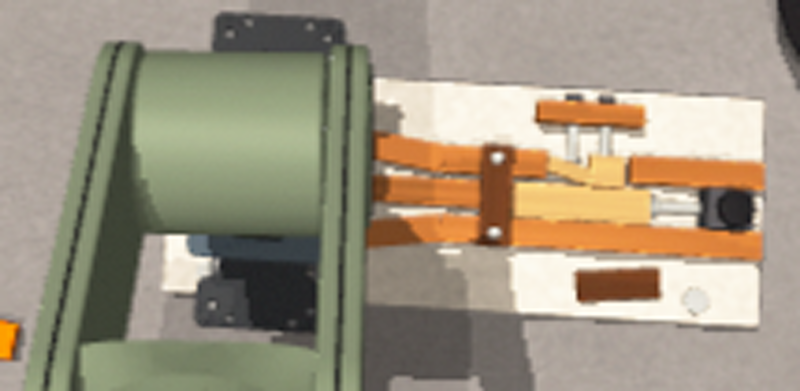

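The strip end (650,208) meets the screw head. The force went up more than planned, to 18.0 N, the top of the band. I'll ease back a touch and hold.

Call:
carry_out([
  [[0,0,0],[0,0,0.2],1],
  [[0,0,0],[0,0,0.4],1],
  [[0,0,0],[0,0,0.4],1],
])

```text
time_s: 15.53
ee_pos: [506.9, 2.8, 240.5]
ee_rot: [-89.7, -0.1, -3.8]
force: [1.7, 16.0, 3.2]
gripper_width: 17.9
```

Call:
carry_out([
  [[0,0,0],[0,0,0],1],
  [[0,0,0],[0,0,0],1],
  [[0,0,0],[0,0,0],1],
  [[0,0,0],[0,0,0],1],
  [[0,0,0],[0,0,0],1],
])

```text
time_s: 15.95
ee_pos: [506.9, 2.8, 240.5]
ee_rot: [-89.7, -0.1, -3.8]
force: [1.5, 15.6, 2.0]
gripper_width: 18.0
```

Call:
carry_out([
  [[0,0,0],[0,0,0],1],
  [[0,0,0],[0,0,0],1],
  [[0,0,0],[0,0,0],1],
  [[0,0,0],[0,0,0],1],
  [[0,0,0],[0,0,0],1],
])

```text
time_s: 16.37
ee_pos: [506.9, 2.8, 240.5]
ee_rot: [-89.7, -0.1, -3.8]
force: [1.8, 15.2, 4.2]
gripper_width: 17.8
```

Call:
carry_out([
  [[0,0,0],[0,0,1.5],1],
  [[0,0,0],[0,0,3.5],1],
  [[0,0,0],[0,0,6],1],
  [[0,0,0],[0,0,12],1],
  [[0,0,0],[0,0,22],1],
  [[0,0,0],[0,0,36],1],
  [[0,0,0],[0,0,54],1],
  [[0,0,0],[0,0,74],1],
  [[0,0,0],[0,0,94],1],
  [[0,0,0],[0,0,114],1],
])

```text
time_s: 17.2
ee_pos: [513.6, 116.0, 239.6]
ee_rot: [-90.0, 0.0, -3.7]
force: [0.3, -0.9, -0.8]
gripper_width: 18.0
```

Call:
carry_out([
  [[0,0,0],[0,-4,15],1],
  [[0,0,0],[0,-16,35],1],
  [[0,0,0],[0,-30,60],1],
  [[0,0,0],[0,-40,90],1],
  [[0,0,0],[0,-40,120],1],
  [[0,0,0],[0,-40,150],1],
  [[0,0,0],[0,-40,180],1],
  [[0,0,0],[0,-40,210],1],
  [[0,0,0],[0,-40,228],1],
  [[0,0,0],[0,-40,234],1],
])

```text
time_s: 18.03
ee_pos: [528.5, 351.4, 279.3]
ee_rot: [-90.0, -0.0, -3.5]
force: [0.6, 0.4, -1.0]
gripper_width: 17.8
```

Call:
carry_out([
  [[0,0,0],[0,0,0],1],
  [[0,0,0],[0,0,0],1],
  [[0,0,0],[0,0,0],1],
])

```text
time_s: 18.28
ee_pos: [528.7, 347.1, 279.5]
ee_rot: [-90.1, 0.0, -3.7]
force: [-0.7, -0.1, -1.6]
gripper_width: 17.6
```

```bash
python3 look.py t6; python3 -c "
from h import *
s=env.state();go([s['ee_pos'][0],s['ee_pos'][1],48.5],-3.65)"
```

```text
t 18.2833 F [-0.7 -0.1 -1.6] strip 368 x [ 19.  106.3] y [-12.6  -0.7  12.8] line [ 0.005 -1.027] z 31.54120292700668
tip from TCP -325.2838537053057 y -0.8865840512108303
t 18.33 ee [528.8 347.  279.6] [-9.005e+01  3.000e-02 -3.760e+00] F [-0.3  0.3 -1.2] w 17.5
turn [ 0.0009 -0.002  -0.0005] shift [ 0.  59.1  0.1]
```

View pics/t6.png

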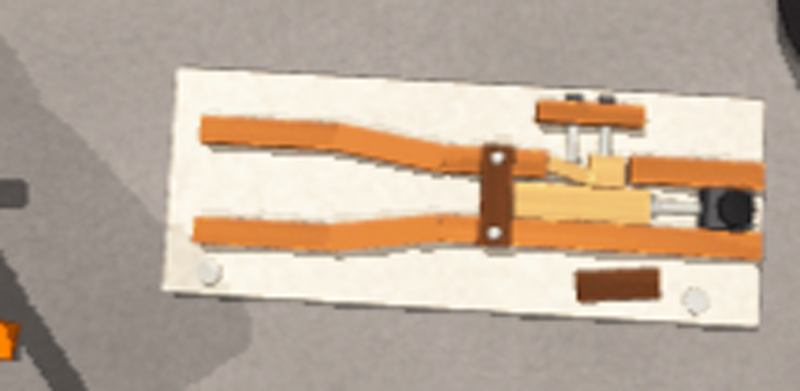

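The strip stays against the screw (650,208). Now I lay the stick down.

Call:
carry_out([
  [[0,0,0],[0,15,0],1],
  [[0,0,0],[0,32,0],1],
  [[0,0,0],[0,46,0],1],
  [[0,0,0],[0,53,0],1],
  [[0,0,0],[0,56.5,0],1],
  [[0,0,0],[0,58,0],1],
  [[0,0,0],[0,59,0],1],
  [[0,0,0],[0,59.5,0],1],
  [[0,0,0],[0,59.5,0],1],
  [[0,0,0],[0,59.5,0],1],
])

```text
time_s: 19.17
ee_pos: [529.0, 348.4, 220.8]
ee_rot: [-90.0, -0.1, -3.7]
force: [-1.6, -0.5, -0.8]
gripper_width: 17.7
```

Call:
carry_out([
  [[0,0,0],[0,0.4,0],1],
  [[0,0,0],[0,0.8,0],1],
  [[0,0,0],[0,0.8,0],1],
])

```text
time_s: 19.42
ee_pos: [529.0, 348.4, 220.1]
ee_rot: [-90.0, -0.0, -3.7]
force: [-1.4, -0.9, 3.4]
gripper_width: 18.3
```

Call:
carry_out([
  [[0,0,0],[0,0,0],0.7],
  [[0,0,0],[0,0,0],0.5],
  [[0,0,0],[0,0,0],0.2],
  [[0,0,0],[0,0,0],0.2],
  [[0,0,0],[0,0,0],0.2],
  [[0,0,0],[0,0,0],0.2],
  [[0,0,0],[0,0,0],0.2],
  [[0,0,0],[0,0,0],0.2],
  [[0,0,0],[0,0,0],0.2],
  [[0,0,0],[0,0,0],0.2],
])

```text
time_s: 20.25
ee_pos: [528.9, 348.3, 219.4]
ee_rot: [-90.0, -0.0, -3.7]
force: [-0.3, -0.2, -0.2]
gripper_width: 73.2
```

Call:
carry_out([
  [[0,0,0],[0,-8,0],0.2],
  [[0,0,0],[0,-25,0],0.2],
  [[0,0,0],[0,-50,0],0.2],
  [[0,0,0],[0,-80,0],0.2],
  [[0,0,0],[0,-110,0],0.2],
  [[0,0,0],[0,-130,10],0.2],
  [[0,0,0],[0,-140,40],0.2],
  [[0,0,0],[0,-145,70],0.2],
  [[0,0,0],[0,-145,80],0.2],
  [[0,0,0],[0,-145,80],0.2],
])

```text
time_s: 21.08
ee_pos: [533.7, 430.1, 364.8]
ee_rot: [-89.9, -0.1, -3.6]
force: [0.3, -0.1, 0.6]
gripper_width: 72.4
```

Call:
carry_out([
  [[0,0,0],[0,0,0],0.2],
  [[0,0,0],[0,0,0],0.2],
  [[0,0,0],[0,0,0],0.2],
])

```text
time_s: 21.33
ee_pos: [534.1, 426.8, 364.0]
ee_rot: [-90.1, 0.1, -3.8]
force: [0.2, 0.2, 0.4]
gripper_width: 72.7
```

```bash
python3 look.py t7; python3 - <<'E'
from h import *
f=grab('scene');cv2.imwrite('pics/s2.png',cv2.resize(f['frame'][80:340,100:512],(800,505)))
P=cloud(f);h=cv2.cvtColor(f['frame'],cv2.COLOR_BGR2HSV)
m=(h[...,1]>110)&(P[...,0]>500)&(P[...,0]<560)&(P[...,1]>180)&(P[...,1]<400)
q=P[m];a=q[(q[:,2]>9)&(q[:,2]<18)];b=q[q[:,2]>72];print('shank top',np.median(a[:,2]),a[:,1].min(),a[:,1].max(),np.median(a[:,0]),'handle top',np.percentile(b[:,2],[50,95]))
E
```

```text
t 21.3333 F [0.2 0.2 0.4] strip 362 x [ 19.2 106.2] y [-12.7  -1.   11.4] line [ 0.004 -1.158] z 31.50065137806763
tip from TCP -405.1987113634343 y -0.5903360441905782
shank top 13.333662923664292 202.67853884049183 376.8613455835767 527.9247266074883 handle top [79.05947896 82.48571258]
```

View pics/s2.png

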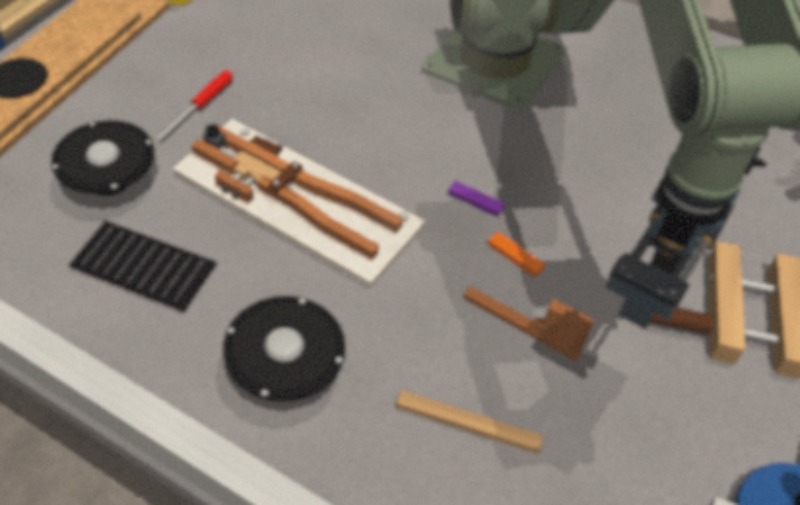

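The stick lies flat and upright on the bench at (530,325), clear of the jig. The gripper is free above it, and the strip is still home.

```bash
python3 -c "
from workcell import env
print(env.job_done())"
```

```text
the job is handed in; nothing more can be done
None
```

The strip is home against the stop screw, and the push stick is lying on the bench clear of the jig. I handed the job in at about 21 s of the 53 s allowed.

- **Feeding:** I pushed the strip only with the stick, under the bridge and past the shoe, which dragged at about 4–6 N. The strip met the screw at creeping speed. From there the force rose from 5 to 15 N with almost no further travel.
- **Pressing:** The first hold was at about 15 N. I then nudged it further and the wrist reading reached 17.7–18.0 N for about 0.7 s. That is the very top of the 12–18 N band, and with sensor noise it may have slightly passed 18 N. I eased back and held 15–16 N for about 0.8 s before drawing the stick out.
- **Stop force:** These are wrist readings of the push. The force on the screw itself is lower by the shoe's drag of about 4–5 N.
- **Last checks:** After I drew the stick out and let go, the strip's front still measured x ≈ 106 mm in the jig's frame, as it did while pressed. The stick rests flat, with its shank top at about 13 mm, its handle top at about 80 mm and its tip about 120 mm from the jig. The bystanders in view look undisturbed, and the gripper is touching nothing.

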